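Feed a medicine bottle through the one-way flap of a stock lane

ROBOT

A 6-joint arm with a two-finger parallel gripper is mounted at the origin on the work surface. World frame = base frame: x ahead of the robot, y to its left, z up, the work surface at z = 0. Lengths are in m, angles in rad, forces in N, time in s.
With the tool pointing down it reaches from about 0.225 to 0.875 m from the base axis. Payload 3.4 kg.
Tool frame: the origin (TCP) lies between the finger pads; the fingertips stand 14 mm ahead of it and the grasp point (between the pads) lies 5 mm behind it; z points along the fingers, y is the direction in which the jaws open and shut (so a half turn about z gives the same grasp; the last joint's range is limited). The gripper opens to 85 mm and grips with 20 to 120 N. Pads are 22 mm wide; open, the fingers measure 114 mm over their backs; the gripper's body (76 mm by 85 mm) begins 54 mm behind the grasp point. The pads swing forward as they close: fully open they stand 13 mm farther back than shut.
Start: joints at [1.107, 0.276, 1.505, -0, 1.361, -0.121], TCP at [0.193, 0.542, 0.245] pointing down, gripper open.
Joint ranges: [-2.89, 2.89], [-0.75, 2.08], [0.22, 2.7], [-1.18, 4.32], [0.11, 2.71], [-2.7, 2.7]. Speed limits (rad/s): [2.57, 2.57, 3.14, 3.14, 3.14, 3.14].

INTERFACE

Orientations are given as a unit quaternion [w, x, y, z].
In Python, from rig import manip, get_image, job gives the robot as it stands. The module is installed in compiled form; this text tells all that it offers.
- The arm moves only by the tool step_arm, never from a script. Its argument "moves" is one flat list of numbers, 5 for each row, row after row: the shift along the tool's x, y, z as a fraction of full scale, then the turn about the tool's z as a fraction of full scale, then the gripper's target within -1 to 1 (shut at 1, half-way at 0, fully open at -1). In form: [dx, dy, dz, twist, hand, dx, dy, dz, twist, hand, ...]. A call has 1 to 5 rows; each row is the pose to reach, as a shift and turn from the pose commanded when the call began, along the tool's axes at that moment, turning the shorter way round; what a row does not reach only later rows make up. Full scale, the value 1, is 500 mm for a shift and pi rad for a turn. A row lasts 1/10 s, in which the tool goes at most 50 mm and 8.59 degrees, less where a joint would pass 70% of its speed; a pose out of reach is approached as far as the arm can. A call with a number of a shift or a turn outside -1 to 1 is refused whole. A call with a gripper value outside its range is refused whole. The fingers move at their own pace and stop on an object; "force" is the grip in N (left out, the last holds). Time passes only in rows, so rows that repeat a pose let the fingers close. It gives the time, the measured TCP pose, the force and the opening at its end, in the units of the state.
- manip.get_state(): the state, without advancing time (a new reading comes with each control period).
- get_image(name): name is "scene" or "top" or "wrist"; returns a dict with "frame" (384x512x3 uint8, blue, green, red), "fx", "fy", "cx", "cy" (pixels), "rvec" (rotation vector, rad) and "tvec" (3), from world to camera coordinates, as OpenCV has them; the wrist camera has in their place "T_tool_cam" (4x4, takes a point from camera to tool coordinates, whose origin is the TCP and whose axes are the flange's). Camera axes: x right, y down, z forward; pixel columns grow to the right and rows downward; lengths in m; the calibration is good to about 2 mm. A picture is of the moment at which its call begins: read the wrist's pose just before it. There is no depth.
- job.sign_off(): hands the job in, once; it reports no verdict.
The state is a dict: "clock": time; "qpos": joint angles; "qd": joint speeds; "effort": joint torques, N m; "position": TCP position; "ee_rot": TCP orientation; "contact_force": force on the tool from outside, world axes, zero at the start; "moment": the same for the moment, N m; "width": finger opening in m.
Only numpy, scipy, OpenCV 4.12 (cv2) and the standard library are available. Lean on these libraries where they do the work, as an engineer would, in place of code of your own. Each camera call takes 0.05 s, during which the arm holds its last target. There are 200 camera calls.

TASK

Stand the orange medicine bottle upright on the open apron of the stock lane, then slide it (do not lift it) along the lane through the red sprung flap and on until it presses firmly, with about 10 newtons, against the sprung stop inside; stay well below 20 newtons so that it is not crushed. Then ease off and take the fingers out so that the bottle is left standing inside with the flap sprung shut behind it, and leave the other things alone.

Things in the scene. Friction and masses are not known exactly. Their poses are not given: they have to be found in the camera images.
- bottle: The bottle to feed: a round upright medicine bottle with bright orange body, paper label and white cap; 48 mm diameter over the lower 54 mm, cap 43 mm diameter, 72 mm tall in all, 0.1 to 0.19 kg. Origin at the centre of its underside, z up. It starts upright on the table, at any of three places beside two white bottles of the same shape.
- lane: The stock lane: an open-topped straight channel fixed to the table, white and clear walls with blue edges, 345 mm long, 80 mm wide. Origin on the table surface in mid-lane under the closed flap; x along the lane in the push direction, y to its left, z up. The bottle slides at table level (floor sheet under 1 mm). A steel hinge post 52 mm high stands at x=0, y=+36 mm.
- apron (a point): Point on the floor in mid-apron, 60 mm before the flap (lane x=-60 mm), where the bottle is to be stood. The apron runs from lane x=-102 to -2 mm, open at its outer end and above; low side guides 12 mm high, inner faces at y=+-36 mm.
- inner (a point): Point on the floor in mid-lane, 100 mm past the flap. From lane x=-2 to +218 mm the walls stand 49 mm high, inner faces at y=+-32 mm, open above, so shut fingers can follow the bottle in from behind and be lifted out. The flap can shut only when the bottle's centre is past x=80 mm.
- lane_end (a point): Floor at the end plate, lane x=218 mm. Before it a black rubber stop pad (46 wide, 36 mm high) on a grey carriage clamped at an unknown, unmeasured place: pad face anywhere from x=120 to 160 mm, to be felt for. Sprung: yields 0.4 mm per newton, no preload, solid after 12 mm; it pushes the bottle back as the fingers ease off: ease back 10 mm before lifting them.
- flap (a joint): Angle in rad of the red one-way flap, hinged about a vertical axis at x=0, y=+34 mm in the lane's frame. 0 is shut, straight across the lane; it grows as the flap swings inwards (towards the lane's +x) up to 1.5. A stop keeps it from swinging outwards. A spring shuts it: 0.05 N m at 0, 0.13 N m at 1.4, so the bottle meets about 1 to 4 N.
- flap_edge (a point): The mid-height of the red flap's free vertical edge, 25 mm above the table. The flap is a 58 mm long, 4 mm thick, 40 mm high plate reaching from the hinge across the lane; its free edge sweeps a 58 mm radius inside the lane.
- white_bottle_a: Bystander: white bottle with a white cap, 48 mm diameter, 72 mm tall, standing near the orange one; origin under its centre.
- white_bottle_b: Bystander: white bottle with a blue cap, 48 mm diameter, 72 mm tall, standing near the orange one; origin under its centre.
- counting_tray: Bystander: green pill-counting tray, 110 x 170 x 18 mm, beyond the lane; origin under its centre.
- spatula: Bystander: blue-handled counting spatula 190 mm long lying on the far side of the table.
- carton: Bystander: cardboard carton 70 x 110 x 60 mm to the left; origin under its centre.
- stock_jar: Bystander: large white stock jar, 80 mm diameter, 130 mm tall, to the left; origin under its centre.
- pen_cup: Bystander: grey cup, 72 mm diameter, 90 mm tall, at the far right; origin under its centre.
There are look-alikes about, which are no part of the job. Leave any purple look-alike of the bottle alone.

How it is judged:
By the outcome, as a careful person would: the job done as asked, in the order asked, and still so for the second after the job is handed in, with the robot touching nothing.
It also fails if it takes over 59 s, if anything falls off the work surface, if the arm or the gripper's body presses on something with over 40 N, if the wrist force passes 120 N, or if a joint passes its speed limit or range.

## Working session

There is one attempt and no reset: what is moved stays moved. The work goes in short steps, Python scripts to look and compute and a tool call to move; the robot and the scene stay as the last step left them, time stands still between calls to the robot, and variables do not carry over. Pictures are saved under pics/ and viewed, about 8 in all and at most 12, crops included, and the job is handed in when it is done.

Besides the shell and the picture viewer there is one more tool, called after "Request:" by a JSON object that holds its "op" and its "data". step_arm: Moves the arm, as the interface text tells. Its arguments: {"type":"object","properties":{"moves":{"type":"array","items":{"type":"number","minimum":-1,"maximum":1}},"force":{"type":"number"}},"required":["moves"]}

```bash
mkdir -p pics; python3 - <<'E'
from rig import manip,get_image
import cv2,numpy as np
s=manip.get_state();print({k:np.round(v,4).tolist() for k,v in s.items()})
for n in("scene","top"):
    d=get_image(n);cv2.imwrite(f"pics/{n}0.png",d["frame"]);print(n,d["fx"],d["fy"],d["cx"],d["cy"],d["rvec"],d["tvec"])
    np.savez(f"{n}.npz",**d)
print(get_image("wrist")["T_tool_cam"])
E
```

```text
{'clock': 0.0, 'qpos': [1.107, 0.2766, 1.5061, 0.0, 1.3607, -0.121], 'qd': [0.0009, 0.0012, 0.0004, -0.0008, 0.0008, 0.0009], 'effort': [-0.0012, -41.6781, -24.5811, -0.0003, 0.0109, -0.0], 'position': [0.193, 0.5411, 0.2444], 'ee_rot': [-0.0003, 0.1705, 0.9853, -0.0009], 'contact_force': [-0.5385, -1.1148, -1.0558], 'moment': [0.0524, 0.0083, 0.0503], 'width': 0.0853}
scene 459.91370904848344 459.91370904848344 248.15117650675694 191.11805574662026 [ 2.29246228  0.64365268 -0.24919276] [-0.47604014 -0.1676755   1.39727351]
top 378.2458865852038 378.2458865852038 254.0408333663441 188.20628143018143 [ 2.20518919 -2.22164182  0.05767781] [-0.00507832  0.53771432  1.26483163]
[[ 5.78715847e-04 -9.62348973e-01 -2.71816334e-01  6.91983927e-02]
 [ 9.99999073e-01  2.22012841e-04  1.34304468e-03 -1.14957186e-04]
 [-1.23213095e-03 -2.71816860e-01  9.62348210e-01 -1.27901729e-01]
 [ 0.00000000e+00  0.00000000e+00  0.00000000e+00  1.00000000e+00]]
```

View pics/top0.png

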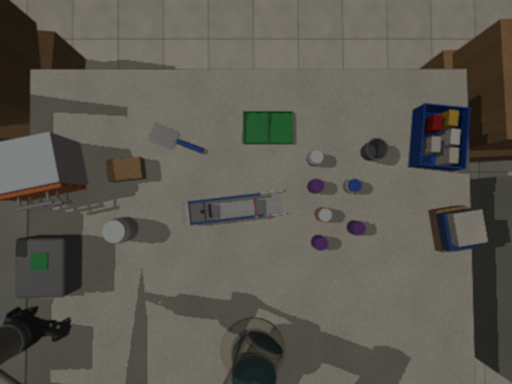

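View pics/scene0.png

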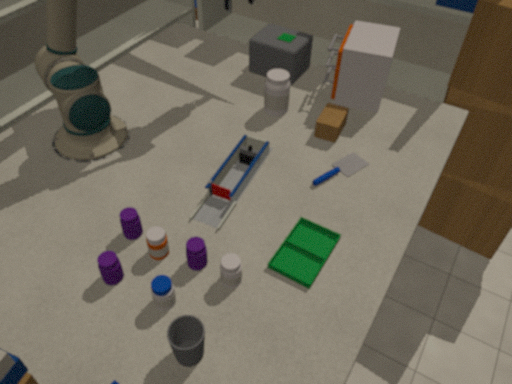

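The top view shows white or blue caps at (316,157), (354,186) and (324,214), purple look-alikes at (316,186), (357,228) and (319,242), and the lane from (190,212) to (285,203). The scene view shows an orange body at (157,243), which is top (324,214). I'll check both in an enlarged crop.

```bash
cat > h.py <<'E'
import numpy as np,cv2
def ray(d,u,v,z):
    R=cv2.Rodrigues(d["rvec"])[0];t=np.ravel(d["tvec"])
    p=R.T@np.array([(u-d["cx"])/d["fx"],(v-d["cy"])/d["fy"],1.]);c=-R.T@t
    return (c+p*(z-c[2])/p[2])
E
python3 - <<'E'
import numpy as np,cv2
from h import *
t=np.load("top.npz");s=np.load("scene.npz")
a=cv2.resize(t["frame"][170:260,180:380],None,fx=4,fy=4,interpolation=cv2.INTER_CUBIC)
b=cv2.resize(s["frame"][130:280,90:290],None,fx=1.6,fy=1.6,interpolation=cv2.INTER_CUBIC)
c=np.zeros((240,800,3),np.uint8);c[:,:320]=b
cv2.imwrite("pics/crop0.png",np.vstack([a,c]))
print("bottle cap top",ray(t,324.5,214.5,.072), "scene base", ray(s,157,257,0))
E
```

```text
bottle cap top [ 0.44961778 -0.23311714  0.072     ] scene base [ 0.45586484 -0.24977823  0.        ]
```

View pics/crop0.png

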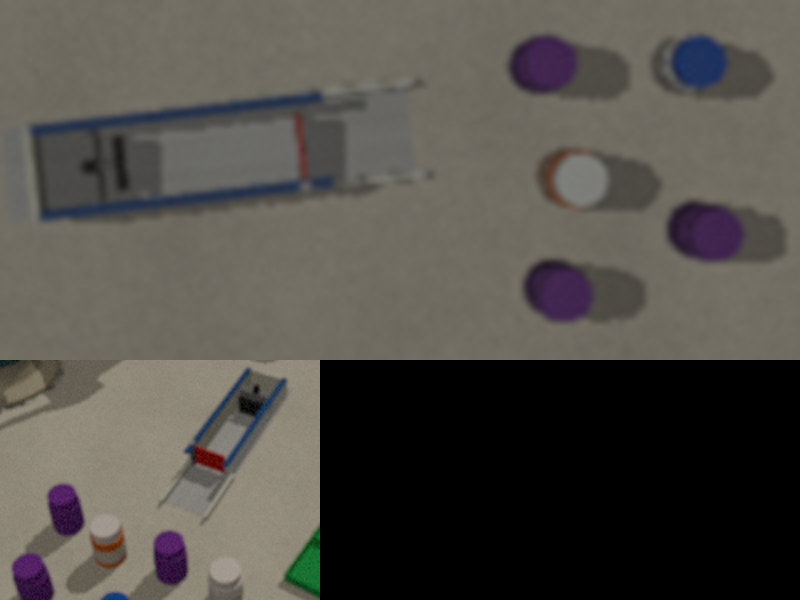

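The crop confirms the target at crop (582,180), which is top (325.5,215): orange body, paper label and white cap. The other nearby bottles are purple, white or blue-capped. The red flap runs from crop (297,115) to (305,187), and the push direction is leftwards in the image.

```bash
python3 - <<'E'
from h import *
t=np.load("top.npz")
P=lambda u,v,z:ray(t,180+u/4-.375,170+v/4-.375,z).round(4)[:2]
for n,u,v in[("bottle",582,180),("purpA",551,64),("purpB",713,233),("purpC",565,293),("blue",699,62)]:print(n,P(u,v,.072))
c=[P(*q,.049) for q in[(32,128),(42,215),(320,97),(332,183)]];print(c)
print("flap",P(297,115,.045),P(305,187,.045)); print("apron end",P(424,83,.012),P(432,176,.012))
d=c[0]-c[2]+c[1]-c[3];print("yaw",np.degrees(np.arctan2(d[1],d[0])))
E
```

```text
bottle [ 0.4492 -0.2351]
purpA [ 0.5424 -0.2114]
purpB [ 0.4059 -0.3399]
purpC [ 0.3592 -0.2202]
blue [ 0.5432 -0.3309]
[array([0.4942, 0.2078]), array([0.4237, 0.1998]), array([ 0.5177, -0.0264]), array([ 0.4476, -0.0356])]
flap [ 0.5032 -0.0076] [ 0.4444 -0.0137]
apron end [ 0.5295 -0.1153] [ 0.4514 -0.1212]
yaw 95.76374095500411
```

Request:
{"op": "step_arm", "data": {"moves": [-0.29,-0.38,0,0,-1,-0.29,-0.38,0,0,-1,-0.29,-0.38,0,0,-1,-0.29,-0.38,0,0,-1,-0.29,-0.38,0,0,-1], "force": 30}}

```text
clock: 0.65
position: [0.2658, 0.3113, 0.2451]
ee_rot: [0.0, 0.171, 0.985, -0.001]
contact_force: [1.4, 0.2, 0.6]
width: 0.0855
```

Request:
{"op": "step_arm", "data": {"moves": [-0.29,-0.38,0,0,-1,-0.29,-0.38,0,0,-1,-0.29,-0.38,0,0,-1,-0.29,-0.38,0,0,-1,-0.29,-0.38,0,0,-1]}}

```text
clock: 1.15
position: [0.3388, 0.0838, 0.2454]
ee_rot: [0.0, 0.171, 0.985, -0.0]
contact_force: [1.6, 0.3, 0.4]
width: 0.0855
```

Request:
{"op": "step_arm", "data": {"moves": [-0.29,-0.38,0,0,-1,-0.29,-0.38,0,0,-1,-0.29,-0.38,0,0,-1,-0.29,-0.38,0,0,-1,-0.29,-0.38,0,0,-1]}}

```text
clock: 1.65
position: [0.4118, -0.1444, 0.2452]
ee_rot: [0.0, 0.172, 0.985, -0.0]
contact_force: [0.1, 0.4, -0.4]
width: 0.0856
```

Request:
{"op": "step_arm", "data": {"moves": [-0.13,-0.144,0.12,0,-1,-0.13,-0.144,0.12,0,-1,-0.13,-0.144,0.12,0,-1,-0.13,-0.144,0.12,0,-1,-0.13,-0.144,0.12,0,-1]}}

```text
clock: 2.15
position: [0.4479, -0.2301, 0.1854]
ee_rot: [-0.001, 0.171, 0.985, 0.001]
contact_force: [0.5, 0.3, -1.1]
width: 0.0856
```

```bash
cat >> h.py <<'E'
def snap(name):
    from rig import manip,get_image
    s=manip.get_state();d=get_image("wrist");q=s["ee_rot"]
    from scipy.spatial.transform import Rotation as Ro
    T=np.eye(4);T[:3,:3]=Ro.from_quat([q[1],q[2],q[3],q[0]]).as_matrix();T[:3,3]=s["position"]
    W=np.linalg.inv(T@d["T_tool_cam"])
    d["rvec"]=cv2.Rodrigues(W[:3,:3])[0];d["tvec"]=W[:3,3]
    np.savez(name+".npz",**{k:d[k] for k in("frame","fx","fy","cx","cy","rvec","tvec")})
    cv2.imwrite(f"pics/{name}.png",d["frame"])
    print(np.round(s["clock"],2),np.round(s["position"],4),np.round(s["ee_rot"],4),np.round(s["contact_force"],2))
    return d
def proj(d,pts):
    K=np.array([[d["fx"],0,d["cx"]],[0,d["fy"],d["cy"]],[0,0,1.]])
    return cv2.projectPoints(np.array(pts,float),d["rvec"],d["tvec"],K,None)[0].reshape(-1,2).round(1)
E
python3 -c "
from h import *
d=snap('w1');print(proj(d,[[.4492,-.2351,.072]]))"
```

```text
2.15 [ 0.4479 -0.2301  0.1854] [-6.000e-04  1.706e-01  9.853e-01  7.000e-04] [ 0.52  0.34 -1.1 ]
[[248.4 191. ]]
```

View pics/w1.png

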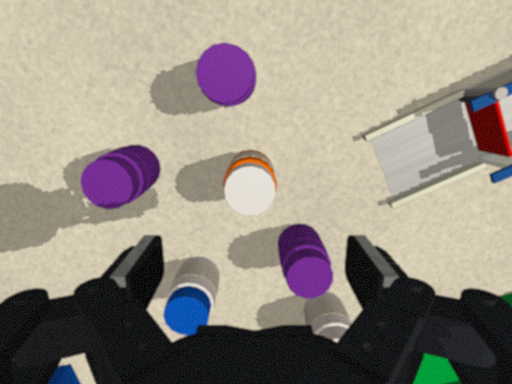

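The wrist view shows the orange bottle's cap at (250,189), within 2 px of the prediction. The fingers straddle it clear of the purple bottles, and the apron's guide ends are at (360,137) and (390,204).

```bash
python3 - <<'E'
from h import *
d=np.load("w1.npz")
b=ray(d,250,189.5,.072);print("cap",b)
print("guide ends",ray(d,360,137,.012),ray(d,390,204,.012)); print("post/flap hinge top",ray(d,501,94,.052))
R=np.array([[-.942,.336],[.336,.942]]);print("frac",R@(b[:2]-[.4479,-.2301])/.5)
E
```

```text
cap [ 0.44843867 -0.23345663  0.072     ]
guide ends [ 0.45056409 -0.12025369  0.012     ] [ 0.52862384 -0.10794029  0.012     ]
post/flap hinge top [ 0.44632509 -0.01410851  0.052     ]
frac [-0.00327052 -0.00596191]
```

Request:
{"op": "step_arm", "data": {"moves": [-0.005,-0.008,0.08,0,-1,-0.005,-0.008,0.16,0,-1,-0.005,-0.008,0.23,0,-1,-0.005,-0.008,0.28,0,-1,-0.005,-0.008,0.305,0,-1]}}

```text
clock: 2.7
position: [0.4485, -0.2334, 0.0321]
ee_rot: [-0.001, 0.17, 0.986, 0.001]
contact_force: [-0.2, -0.0, 0.7]
width: 0.0858
```

Request:
{"op": "step_arm", "data": {"moves": [0,0,0,0,0,0,0,0,0,0.3,0,0,0,0,0.3,0,0,0,0,0.3,0,0,0,0,0.3], "force": 25}}

```text
clock: 3.2
position: [0.4504, -0.2357, 0.0345]
ee_rot: [0.001, 0.171, 0.985, -0.0]
contact_force: [0.2, 1.7, 6.7]
width: 0.0472
```

Request:
{"op": "step_arm", "data": {"moves": [0,0,0,0,0.3,0,0,0,0,0.3,0,0,0,0,0.3,0,0,0,0,0.3,0,0,0,0,0.3]}}

```text
clock: 3.7
position: [0.4505, -0.2358, 0.0346]
ee_rot: [0.002, 0.171, 0.985, -0.0]
contact_force: [0.7, 2.3, 6.8]
width: 0.0473
```

Request:
{"op": "step_arm", "data": {"moves": [0,0,-0.03,0,0.3,0,0,-0.08,0,0.3,0,0,-0.14,0,0.3,0,0,-0.2,0,0.3,0,0,-0.22,0,0.3]}}

```text
clock: 4.2
position: [0.451, -0.2369, 0.1462]
ee_rot: [0.003, 0.171, 0.985, -0.001]
contact_force: [1.1, -0.1, -1.3]
width: 0.0472
```

Request:
{"op": "step_arm", "data": {"moves": [0.008,0.067,0,0.047,0.3,0.016,0.134,0,0.094,0.3,0.024,0.2,0,0.141,0.3,0.032,0.27,0,0.188,0.3,0.04,0.334,0,0.235,0.3]}}

```text
clock: 4.7
position: [0.4863, -0.0702, 0.1422]
ee_rot: [-0.0, 0.517, 0.856, -0.0]
contact_force: [-0.5, -0.1, -1.5]
width: 0.0471
```

Request:
{"op": "step_arm", "data": {"moves": [0,0,0,0.044,0.3,0,0,0,0.088,0.3,0,0,0,0.124,0.3,0,0,0,0.124,0.3,0,0,0,0.124,0.3]}}

```text
clock: 5.2
position: [0.4863, -0.0717, 0.1423]
ee_rot: [-0.0, 0.67, 0.742, -0.0]
contact_force: [-1.0, 0.4, -1.5]
width: 0.0471
```

```bash
python3 -c "
from h import *
d=snap('w2')"
```

```text
5.2 [ 0.4863 -0.0717  0.1423] [-4.000e-04  6.699e-01  7.424e-01 -2.000e-04] [-0.96  0.37 -1.48]
```

View pics/w2.png

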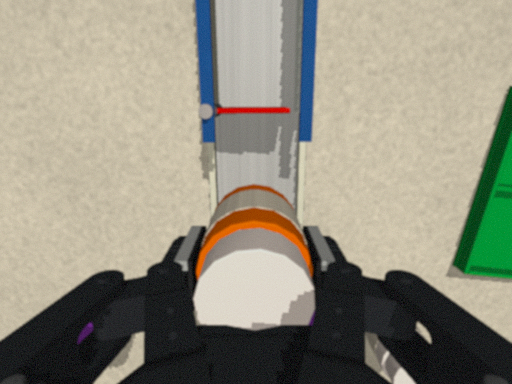

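The wrist view shows the bottle gripped upright with its cap near (255,290). The flap is shut from (217,110) to (289,110), the hinge post is at (207,111), and the blue wall tops run at columns 196–214 and 301–317.

```bash
python3 - <<'E'
from h import *
d=np.load("w2.npz")
L0,L1=ray(d,213,5,.049),ray(d,215,135,.049);R0,R1=ray(d,303,5,.049),ray(d,300.5,135,.049)
m0,m1=(L0+R0)/2,(L1+R1)/2;print(L0,L1,R0,R1,np.linalg.norm(L1-R1));v=m0-m1;print("yaw",np.degrees(np.arctan2(v[1],v[0])))
post=ray(d,207,111,.052);f0,f1=ray(d,217,110,.045),ray(d,289,110,.045);print("post",post,"flap",f0,f1)
a=np.radians(95.6);u=np.array([np.cos(a),np.sin(a)]);n=np.array([-u[1],u[0]])
for nm,p in(("post",post),("f0",f0),("f1",f1),("m0",m0),("m1",m1)):
    q=p[:2]-[.4806,-.0105];print(nm,(q@u*1e3).round(1),(q@n*1e3).round(1))
E
```

```text
[0.4465981  0.05289886 0.049     ] [ 0.45357724 -0.02993655  0.049     ] [0.50428728 0.05886077 0.049     ] [ 0.51463537 -0.02361628  0.049     ] 0.06138437809335185
yaw 95.98360993181478
post [ 0.44727107 -0.01365808  0.052     ] flap [ 0.45332304 -0.01256445  0.045     ] [ 0.5045467  -0.00726396  0.045     ]
post 0.1 33.5
f0 0.6 27.3
f1 0.9 -24.1
m0 66.6 -1.3
m1 -16.5 -1.9
```

Request:
{"op": "step_arm", "data": {"moves": [0.004,0.003,0.06,0,0.3,0.004,0.003,0.12,0,0.3,0.004,0.003,0.17,0,0.3,0.004,0.003,0.2,0,0.3,0.004,0.003,0.204,0,0.3]}}

```text
clock: 5.75
position: [0.4863, -0.0693, 0.0389]
ee_rot: [-0.002, 0.67, 0.742, -0.001]
contact_force: [-0.8, 0.9, -0.7]
width: 0.0474
```

Request:
{"op": "step_arm", "data": {"moves": [0,0,0.003,0,0.3,0,0,0.006,0,0.3,0,0,0.008,0,0.3,0,0,0.008,0,0.3]}}

```text
clock: 6.15
position: [0.4884, -0.0697, 0.0374]
ee_rot: [0.001, 0.671, 0.742, 0.0]
contact_force: [0.1, 0.4, -1.3]
width: 0.0471
```

Request:
{"op": "step_arm", "data": {"moves": [0,0,0.002,0,0.3,0,0,0.004,0,0.3,0,0,0.004,0,0.3]}}

```text
clock: 6.45
position: [0.488, -0.0696, 0.0348]
ee_rot: [-0.0, 0.671, 0.742, 0.0]
contact_force: [-0.3, 0.1, -0.9]
width: 0.0474
```

Request:
{"op": "step_arm", "data": {"moves": [0,0,0.002,0,0.3,0,0,0.003,0,0.3,0,0,0.003,0,0.3]}}

```text
clock: 6.75
position: [0.488, -0.0695, 0.0346]
ee_rot: [0.0, 0.671, 0.742, 0.0]
contact_force: [-2.8, 0.4, 9.7]
width: 0.0477
```

Request:
{"op": "step_arm", "data": {"moves": [0,0,-0.002,0,0.0,0,0,-0.002,0,-0.3,0,0,-0.002,0,-0.7,0,0,-0.002,0,-0.9,0,0,-0.002,0,-0.9]}}

```text
clock: 7.25
position: [0.488, -0.0696, 0.0342]
ee_rot: [-0.0, 0.671, 0.742, 0.0]
contact_force: [0.5, 0.2, -0.3]
width: 0.0812
```

Request:
{"op": "step_arm", "data": {"moves": [0,0,-0.02,0,-0.9,0,0,-0.06,0,-0.9,0,0,-0.12,0,-0.9,0,0,-0.18,0,-0.9,0,0,-0.2,0,-0.9]}}

```text
clock: 7.75
position: [0.4899, -0.0701, 0.1377]
ee_rot: [0.003, 0.671, 0.742, 0.001]
contact_force: [1.0, -0.5, 0.5]
width: 0.0811
```

Request:
{"op": "step_arm", "data": {"moves": [-0.06,0,0,0,-0.9,-0.15,0,0,0,0,-0.16,0,0,0,1,-0.16,0,0,0,1,-0.16,0,0,0,1]}}

```text
clock: 8.25
position: [0.4952, -0.1484, 0.1337]
ee_rot: [-0.001, 0.671, 0.741, 0.0]
contact_force: [0.2, 0.7, -0.2]
width: 0.0236
```

```bash
python3 -c "
from h import *
d=snap('w3')
a=np.radians(95.7);u=np.array([np.cos(a),np.sin(a)]);b=np.array([.4879,-.0695]);print(proj(d,[[*b,.072],[*b,0]]))"
```

```text
8.25 [ 0.4952 -0.1484  0.1337] [-0.0011  0.671   0.7415  0.    ] [ 0.24  0.74 -0.21]
[[255.5  82.2]
 [255.2  87.4]]
```

View pics/w3.png

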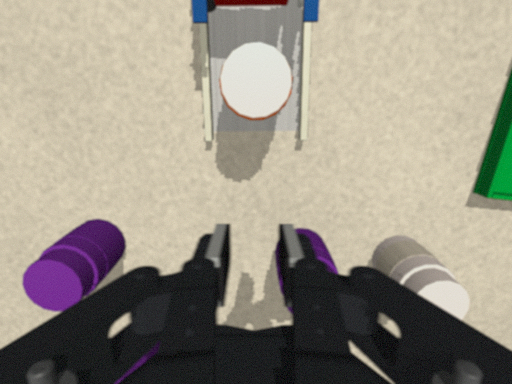

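The wrist view shows the bottle standing mid-apron with its cap at (256,80), as predicted and centred between the guides (columns 208 and 305). Next I shut the fingers and lower behind it.

Request:
{"op": "step_arm", "data": {"moves": [0,0,0.05,0,1,0,0,0.1,0,1,0,0,0.16,0,1,0,0,0.2,0,1,0,0,0.207,0,1]}}

```text
clock: 8.8
position: [0.4939, -0.147, 0.0286]
ee_rot: [-0.003, 0.67, 0.742, -0.001]
contact_force: [0.7, -0.3, 0.9]
width: -0.0001
```

Request:
{"op": "step_arm", "data": {"moves": [0.01,0,0,0,1,0.02,0,0,0,1,0.03,0,0,0,1,0.04,0,0,0,1,0.05,0,0,0,1]}}

```text
clock: 9.3
position: [0.4938, -0.1238, 0.0315]
ee_rot: [0.001, 0.671, 0.742, 0.0]
contact_force: [-0.2, -0.2, 1.4]
width: -0.0001
```

```bash
cat >> h.py <<'E'
A=np.radians(95.7);U=np.array([np.cos(A),np.sin(A)]);N=np.array([-U[1],U[0]]);O=np.array([.4819,-.0100])
def lane():
    from rig import manip
    s=manip.get_state();q=np.array(s["position"][:2])-O;f=np.array(s["contact_force"])
    print(round(s["clock"],2),"lane x,y mm",(q@U*1e3).round(1),(q@N*1e3).round(1),"z",round(s["position"][2],4),"Fx,Fy,Fz",(f[:2]@U).round(2),(f[:2]@N).round(2),f[2].round(2))
E
python3 -c "
from h import *
lane();lane()"
```

```text
9.3 lane x,y mm -114.5 -0.5 z 0.0315 Fx,Fy,Fz -0.19 0.24 1.38
9.3 lane x,y mm -114.5 -0.5 z 0.0315 Fx,Fy,Fz -0.19 0.24 1.38
```

Request:
{"op": "step_arm", "data": {"moves": [0.008,0,0,0,1,0.016,0,0,0,1,0.024,0,0,0,1,0.032,0,0,0,1,0.04,0,0,0,1]}}

```text
clock: 9.8
position: [0.4915, -0.1041, 0.0307]
ee_rot: [-0.0, 0.671, 0.742, 0.0]
contact_force: [-0.2, -0.7, -0.2]
width: 0.0001
```

Request:
{"op": "step_arm", "data": {"moves": [0.01,0,0,0,1,0.02,0,0,0,1,0.03,0,0,0,1,0.04,0,0,0,1,0.05,0,0,0,1]}}

```text
clock: 10.3
position: [0.4889, -0.0791, 0.0307]
ee_rot: [-0.0, 0.671, 0.742, 0.0]
contact_force: [-0.2, -0.1, -0.9]
width: -0.0002
```

Request:
{"op": "step_arm", "data": {"moves": [0.01,0,0,0,1,0.02,0,0,0,1,0.03,0,0,0,1,0.04,0,0,0,1,0.05,0,0,0,1]}}

```text
clock: 10.8
position: [0.4872, -0.0548, 0.0309]
ee_rot: [0.001, 0.671, 0.742, 0.0]
contact_force: [1.8, -4.1, -0.1]
width: 0.0002
```

```bash
python3 -c "
from h import *
lane();d=snap('w4')"
```

```text
10.8 lane x,y mm -45.1 -0.8 z 0.0309 Fx,Fy,Fz -4.22 -1.42 -0.12
10.8 [ 0.4872 -0.0548  0.0309] [9.000e-04 6.707e-01 7.417e-01 1.000e-04] [ 1.83 -4.05 -0.12]
```

View pics/w4.png

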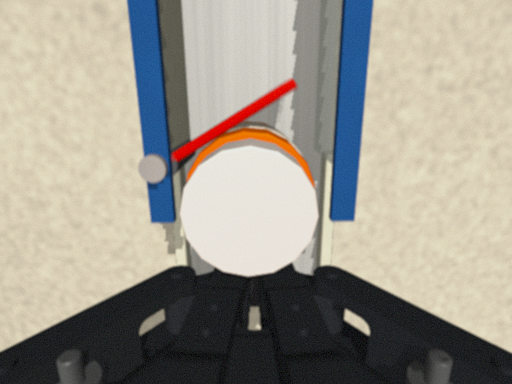

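The wrist view shows the bottle upright with its cap at (250,210), pushing the flap open (free edge at (294,84)). The walls are clear on both sides, so I carry on.

Request:
{"op": "step_arm", "data": {"moves": [0.01,0,0,0,1,0.02,0,0,0,1,0.03,0,0,0,1,0.04,0,0,0,1,0.05,0,0,0,1]}}

```text
clock: 11.35
position: [0.485, -0.0298, 0.0311]
ee_rot: [0.001, 0.671, 0.742, 0.001]
contact_force: [1.8, -3.7, -0.2]
width: -0.0001
```

Request:
{"op": "step_arm", "data": {"moves": [0.01,0,0,0,1,0.02,0,0,0,1,0.03,0,0,0,1,0.04,0,0,0,1,0.05,0,0,0,1]}}

```text
clock: 11.85
position: [0.481, -0.0047, 0.0309]
ee_rot: [-0.0, 0.671, 0.742, -0.0]
contact_force: [0.5, -4.9, 2.6]
width: 0.0005
```

Request:
{"op": "step_arm", "data": {"moves": [0.01,0,0,0,1,0.02,0,0,0,1,0.03,0,0,0,1,0.04,0,0,0,1,0.05,0,0,0,1]}}

```text
clock: 12.35
position: [0.4783, 0.0207, 0.0306]
ee_rot: [-0.001, 0.671, 0.742, -0.0]
contact_force: [0.2, -2.6, 0.3]
width: -0.0001
```

```bash
python3 -c "
from h import *
lane();d=snap('w5')"
```

```text
12.35 lane x,y mm 30.9 0.6 z 0.0306 Fx,Fy,Fz -2.57 0.06 0.31
12.35 [0.4783 0.0207 0.0306] [-7.000e-04  6.709e-01  7.416e-01 -2.000e-04] [ 0.2  -2.57  0.31]
```

View pics/w5.png

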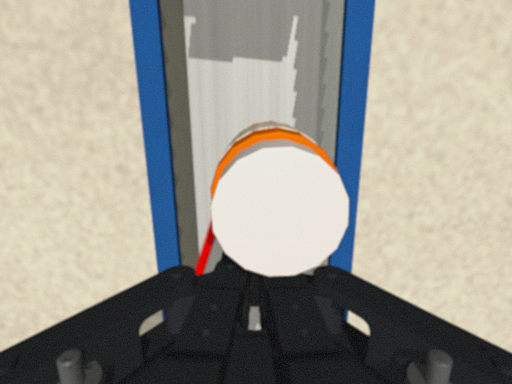

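The wrist view shows the bottle upright and past the flap, riding against the right wall with its cap at (280,210). I shift the fingers about 6 mm right to centre behind it, then continue more slowly towards the stop.

Request:
{"op": "step_arm", "data": {"moves": [0.008,0.002,0,0,1,0.016,0.005,0,0,1,0.024,0.008,0,0,1,0.032,0.011,0,0,1,0.04,0.013,0,0,1]}}

```text
clock: 12.9
position: [0.4841, 0.041, 0.0309]
ee_rot: [0.0, 0.671, 0.741, 0.001]
contact_force: [1.9, -1.9, 0.4]
width: 0.0002
```

Request:
{"op": "step_arm", "data": {"moves": [0.004,0,0,0,1,0.008,0,0,0,1,0.012,0,0,0,1,0.016,0,0,0,1,0.02,0,0,0,1]}}

```text
clock: 13.4
position: [0.4816, 0.0507, 0.0307]
ee_rot: [-0.001, 0.671, 0.742, -0.0]
contact_force: [0.0, -0.9, -0.3]
width: -0.0
```

```bash
python3 -c "
from h import *
lane()"
```

```text
13.4 lane x,y mm 60.4 -5.7 z 0.0307 Fx,Fy,Fz -0.92 0.08 -0.26
```

Request:
{"op": "step_arm", "data": {"moves": [0.002,0,0,0,1,0.004,0,0,0,1,0.006,0,0,0,1,0.008,0,0,0,1,0.01,0,0,0,1]}}

```text
clock: 13.9
position: [0.4818, 0.0556, 0.0307]
ee_rot: [-0.0, 0.671, 0.742, -0.0]
contact_force: [0.5, 0.0, -0.5]
width: 0.0
```

```bash
python3 -c "
from h import *
t=np.load('top.npz')
for v in (140,188):
    p=ray(t,180+128/4-.375,170+v/4-.375,.036)[:2]-O;print('pad face approx',p@U,p@N)
lane()"
```

```text
pad face approx 0.14032912423310964 -0.0158955262992362
pad face approx 0.14439229471202625 0.023241880761679212
13.9 lane x,y mm 65.2 -6.4 z 0.0307 Fx,Fy,Fz -0.0 -0.53 -0.45
```

The top picture puts the pad face at roughly x=141 mm, so I expect contact at TCP x of about 82 mm.

Request:
{"op": "step_arm", "data": {"moves": [0.003,0,0,0,1,0.006,0,0,0,1,0.009,0,0,0,1,0.012,0,0,0,1,0.012,0,0,0,1]}}

```text
clock: 14.4
position: [0.4813, 0.0617, 0.0308]
ee_rot: [-0.0, 0.671, 0.742, 0.0]
contact_force: [1.5, -0.3, 0.3]
width: 0.0002
```

Request:
{"op": "step_arm", "data": {"moves": [0.002,0,0,0,1,0.004,0,0,0,1,0.006,0,0,0,1,0.008,0,0,0,1,0.008,0,0,0,1]}}

```text
clock: 14.9
position: [0.481, 0.0655, 0.0308]
ee_rot: [-0.0, 0.671, 0.742, 0.0]
contact_force: [-0.1, -0.2, 0.3]
width: 0.0001
```

Request:
{"op": "step_arm", "data": {"moves": [0.002,0,0,0,1,0.004,0,0,0,1,0.006,0,0,0,1,0.008,0,0,0,1]}}

```text
clock: 15.3
position: [0.4806, 0.0694, 0.0308]
ee_rot: [0.0, 0.671, 0.742, 0.0]
contact_force: [0.1, -0.8, 1.0]
width: 0.0003
```

Request:
{"op": "step_arm", "data": {"moves": [0.002,0,0,0,1,0.004,0,0,0,1,0.006,0,0,0,1,0.008,0,0,0,1]}}

```text
clock: 15.7
position: [0.4802, 0.0734, 0.0308]
ee_rot: [-0.0, 0.671, 0.742, 0.0]
contact_force: [0.5, 0.1, 0.3]
width: -0.0002
```

Request:
{"op": "step_arm", "data": {"moves": [0.002,0,0,0,1,0.004,0,0,0,1,0.006,0,0,0,1,0.008,0,0,0,1]}}

```text
clock: 16.1
position: [0.4798, 0.0774, 0.0308]
ee_rot: [-0.0, 0.671, 0.742, 0.0]
contact_force: [0.4, -1.2, 0.2]
width: 0.0001
```

Request:
{"op": "step_arm", "data": {"moves": [0.002,0,0,0,1,0.004,0,0,0,1,0.006,0,0,0,1]}}

```text
clock: 16.4
position: [0.4795, 0.08, 0.0309]
ee_rot: [0.0, 0.671, 0.742, -0.0]
contact_force: [-0.3, -3.9, 1.1]
width: 0.0001
```

Request:
{"op": "step_arm", "data": {"moves": [0.001,0,0,0,1,0.002,0,0,0,1,0.003,0,0,0,1,0.003,0,0,0,1]}}

```text
clock: 16.8
position: [0.4794, 0.081, 0.0309]
ee_rot: [0.001, 0.67, 0.742, -0.0]
contact_force: [-0.5, -5.9, 1.4]
width: -0.0
```

Request:
{"op": "step_arm", "data": {"moves": [0.001,0,0,0,1,0.002,0,0,0,1,0.003,0,0,0,1,0.003,0,0,0,1]}}

```text
clock: 17.2
position: [0.4793, 0.0819, 0.031]
ee_rot: [0.001, 0.67, 0.742, -0.001]
contact_force: [0.2, -8.5, 3.3]
width: 0.0
```

Request:
{"op": "step_arm", "data": {"moves": [0.001,0,0,0,1,0.0025,0,0,0,1,0.0025,0,0,0,1,0.0025,0,0,0,1]}}

```text
clock: 17.6
position: [0.4793, 0.0827, 0.031]
ee_rot: [0.001, 0.67, 0.742, -0.001]
contact_force: [-0.4, -9.8, 2.8]
width: -0.0003
```

```bash
python3 -c "
from h import *
lane();d=snap('w6');lane()"
```

```text
17.6 lane x,y mm 92.5 -6.6 z 0.031 Fx,Fy,Fz -9.74 1.39 2.84
17.6 [0.4793 0.0827 0.031 ] [ 0.0012  0.6701  0.7422 -0.0011] [-0.41 -9.83  2.84]
17.65 lane x,y mm 92.5 -6.6 z 0.031 Fx,Fy,Fz -10.06 1.04 2.06
```

View pics/w6.png

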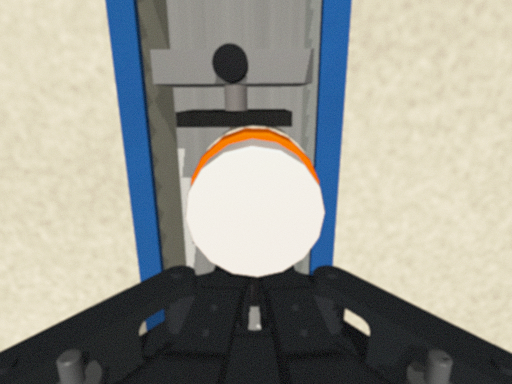

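The wrist view shows the bottle upright with its cap at (256,210), against the black pad at (234,118). The force is steady at 10 N, so I ease back slowly and then lift out.

Request:
{"op": "step_arm", "data": {"moves": [-0.003,0,0,0,1,-0.006,0,0,0,1,-0.009,0,0,0,1,-0.012,0,0,0,1,-0.015,0,0,0,1]}}

```text
clock: 18.15
position: [0.4797, 0.0776, 0.0307]
ee_rot: [-0.0, 0.671, 0.741, 0.0]
contact_force: [-0.1, 0.4, 0.1]
width: 0.0001
```

Request:
{"op": "step_arm", "data": {"moves": [-0.003,0,0,0,1,-0.007,0,0,0,1,-0.011,0,0,0,1,-0.015,0,0,0,1,-0.015,0,0,0,1]}}

```text
clock: 18.65
position: [0.4806, 0.0694, 0.0308]
ee_rot: [0.0, 0.671, 0.742, 0.0]
contact_force: [-0.5, -0.2, -0.1]
width: 0.0
```

```bash
python3 -c "
from h import *
lane()"
```

```text
18.65 lane x,y mm 79.1 -6.6 z 0.0308 Fx,Fy,Fz -0.12 0.53 -0.07
```

Force is zero and the fingers are about 10 mm clear of the bottle. I lift straight up, then back away so the wrist camera sees the bottle and flap.

Request:
{"op": "step_arm", "data": {"moves": [0,0,-0.02,0,1,0,0,-0.05,0,1,0,0,-0.1,0,1,0,0,-0.15,0,1,0,0,-0.2,0,1]}}

```text
clock: 19.15
position: [0.4805, 0.0697, 0.1325]
ee_rot: [0.0, 0.671, 0.742, 0.0]
contact_force: [0.3, -0.6, -0.8]
width: 0.0
```

Request:
{"op": "step_arm", "data": {"moves": [-0.04,0,-0.1,0,1,-0.12,0,-0.15,0,1,-0.2,0,-0.18,0,1,-0.25,0,-0.18,0,1,-0.25,0,-0.18,0,1]}}

```text
clock: 19.65
position: [0.4938, -0.0577, 0.2223]
ee_rot: [0.002, 0.672, 0.74, 0.0]
contact_force: [-0.1, 0.0, 0.2]
width: -0.0002
```

Request:
{"op": "step_arm", "data": {"moves": [0,0,0,0,1,0,0,0,0,1,0,0,0,0,1]}}

```text
clock: 19.95
position: [0.4926, -0.0536, 0.2206]
ee_rot: [-0.0, 0.67, 0.742, 0.0]
contact_force: [0.7, 0.8, 0.6]
width: -0.0003
```

```bash
python3 -c "
from h import *
from rig import get_image
d=snap('w7');t=get_image('top');s=get_image('scene')
a=cv2.resize(d['frame'],(400,300));c=cv2.resize(t['frame'][150:250,180:380],(400,200),interpolation=cv2.INTER_CUBIC)
b=cv2.resize(s['frame'],(400,300));o=np.zeros((600,800,3),np.uint8);o[:300,:400]=a;o[:300,400:]=b;o[300:500,:400]=c
e=cv2.resize(s['frame'][120:220,180:290],(330,300),interpolation=cv2.INTER_CUBIC);o[300:,400:730]=e
cv2.imwrite('pics/fin.png',o)"
```

```text
19.95 [ 0.4926 -0.0536  0.2206] [-5.000e-04  6.703e-01  7.421e-01  0.000e+00] [0.68 0.84 0.56]
```

View pics/fin.png

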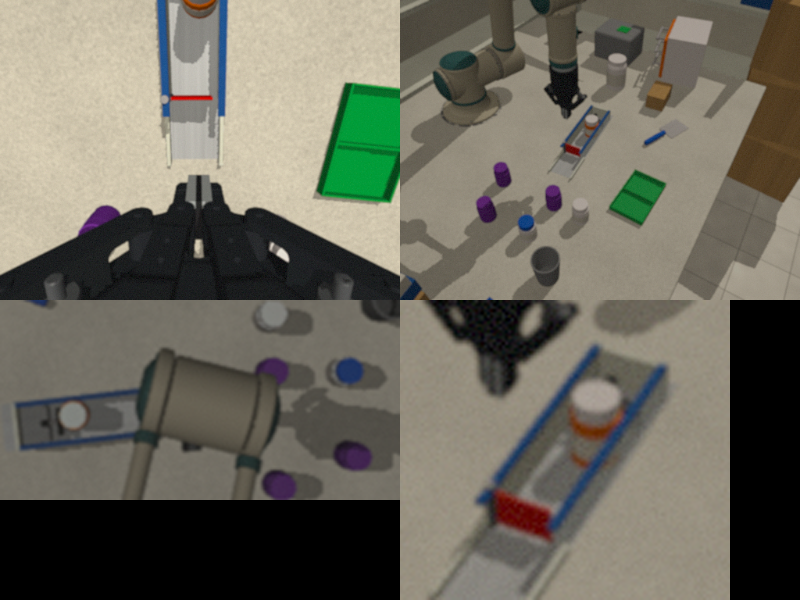

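The final composite shows the flap straight across the lane (wrist view, (172,98) to (212,98)). The bottle stands upright inside (scene crop, (597,420)), the other things are where they were, and the robot is clear of everything.

```bash
python3 -c "
from rig import job
print(job.sign_off())"
```

```text
the job is handed in; nothing more can be done
None
```

The orange bottle is standing inside the lane with the flap shut behind it, and the job is handed in at about 20 s on the robot's clock.

- **What I did:** I stood the bottle mid-apron and slid it with shut fingers through the flap until it met the sprung stop. The pressing force rose in steps to a steady 10 N (readings 9.7 and 10.1 N). I then eased back about 13 mm and lifted the fingers out.
- **Last checks:** The contact force was back to zero before lifting. The last pictures show the bottle upright, the flap straight across the lane, the other things apparently undisturbed and the robot touching nothing.
- **Where readings disagreed:** My lane-position estimates differed by 1–3 mm. The stop met the bottle about 8 mm farther in than my rough picture estimate, which is why I felt for it in small steps. On the way in, the flap pushed the bottle against the right wall, so I moved the fingers about 6 mm sideways to stay centred behind it.

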